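# Load a test coupon under the spring clip of a drill jig

## Robot

A 6-joint arm with a two-finger parallel gripper is mounted at the origin on the work surface. World frame = base frame: x ahead of the robot, y to its left, z up, the work surface at z = 0. Lengths are in m, angles in rad, forces in N, time in s.
With the tool pointing down it reaches from about 0.35 to 0.975 m from the base axis. Payload 17.4 kg.
Tool frame: the origin (TCP) lies on the centre line of the jaws, within the pads' length; the fingertips stand 22 mm ahead of it and the grasp point (between the pads) lies 3 mm ahead of it; z points along the fingers, x is the direction in which the jaws open and shut, and the axes are right-handed (so a half turn about z gives the same grasp; the last joint's range is limited). The gripper opens to 85 mm and grips with 20 to 120 N. Pads are 22 mm wide; open, the fingers measure 114 mm over their backs; the gripper's body (76 mm by 85 mm) begins 54 mm behind the grasp point. The pads swing forward as they close: fully open they stand 13 mm farther back than shut.
Start: joints at [1.225, 0.116, 1.442, -0, 1.584, -0.038], TCP at [0.205, 0.643, 0.253] pointing down, gripper open.
Joint ranges: [-2.83, 2.83], [-0.83, 2.19], [0.07, 2.5], [-1.14, 4.28], [0.01, 3], [-2.97, 2.97]. Speed limits (rad/s): [1.89, 1.89, 2.22, 3.14, 3.14, 3.14].

## Interface

Orientations are given as a 3x3 rotation matrix whose columns are the frame's x, y, z axes.
In Python, from bench import robot gives the robot as it stands.
- The arm moves only by the tool move_arm, never from a script. Its argument "moves" is one flat list of numbers, 5 for each row, row after row: the shift along the world's x, y, z in units of 40 mm (1.0 is 40 mm), then the turn about the world's z in units of 8 degrees (1.0 is 8 degrees), then the closure in counts, from 0 (fully open) to 255 (shut). In form: [tx, ty, tz, turn, fingers, tx, ty, tz, turn, fingers, ...]. A call has 1 to 12 rows; each row shifts and turns the commanded pose from where the row before left it; what a row does not reach is not made up. A row lasts 1/8 s, in which the tool goes at most 62.5 mm and 10.7 degrees, less where a joint would pass 70% of its speed; a pose out of reach is approached as far as the arm can. A call is refused whole if a number of a shift passes 1 or a number of a turn 1, either way. A call with a gripper value outside its range is refused whole. The fingers move at their own pace and stop on an object; the grip force is fixed at half the most. Time passes only in rows, so rows that do not move let the fingers close. It gives the time, the measured TCP pose, the force and the opening at its end, in the units of the state.
- robot.sense(): the state, without advancing time (a new reading comes with each control period).
- robot.get_image(name): name is "side" or "top" or "wrist"; returns the picture (420x560x3 uint8, red, green, blue); there is no depth.
- robot.get_calibration(name): a dict with "fx", "fy", "cx", "cy" (pixels), "D" ([k1, k2, p1, p2, k3] as OpenCV has them; the pictures are not rectified), "camera_from_world" (4x4, takes a point from world to camera coordinates); the wrist camera has in their place "mount" (4x4, takes a point from camera to tool coordinates, whose origin is the TCP and whose axes are the tool frame's). Camera axes: x right, y down, z forward; pixel columns grow to the right and rows downward; lengths in m; the calibration is good to about 2 mm. A picture is of the moment at which its call begins: read the wrist's pose just before it. get_calibration takes no time and is no camera call.
- robot.sign_off(): hands the job in, once; it reports no verdict.
The state is a dict: "time": time; "joint_pos": joint angles; "dq": joint speeds; "joint_efforts": joint torques, N m; "position": TCP position; "eef_rot": TCP orientation; "contact_force": force on the tool from outside, world axes, zero at the start; "wrist_torque": the same for the moment, N m; "gripper_width": finger opening in m.
Only numpy, scipy, OpenCV 4.12 (cv2) and the standard library are available. Lean on these libraries where they do the work, as an engineer would, in place of code of your own. Each camera call takes 0.05 s, during which the arm holds its last target.

## Task

Load the carbon test coupon into the drill jig for the next trial hole: press the spring clip's tail down with one fingertip and, still holding it down, push the coupon under the raised toes with the other fingertip until it sits square against both end stops, then let the clip close on it. Only push the coupon along its channel, never lift it out, and leave the other things on the bench where they are.

Things in the scene. Friction and masses are not known exactly. Their poses are not given: they have to be found in the camera images.
- jig: Aluminium drill jig screwed to the bench. Origin: on the bench top, straight below the clip's pivot pin. Its x axis runs along the channel from the clip towards the open end where the coupon waits; y across, z up ('jig x' etc. below). Base plate: x -55 to 95 mm, y -63 to 63, top at height 10 mm. Highest part: the pin's ears, 44 mm.
- channel (a point): Point on the channel's centre line at rail height, jig x = 60 mm. Two rails (jig x 5 to 95 mm, 20 to 43 mm either side of the centre line, top at height 29 mm) carry the coupon's ends; between them an open slot 40 mm wide, floor at height 10 mm, lets a fingertip reach below the coupon's underside. Side guides outside the rails: inner faces at y = +-43 mm, top at 36 mm.
- stops (a point): Point midway between the two steel end stops, on the line of their faces (jig x = 8 mm), at rail height 29 mm. The stops stand on the rails at y +-25 to +-41 mm, top at height 34 mm, 3 mm thick; between them is nothing.
- pin (a point): Middle of the clip's pivot pin: a bar 9 mm thick (13 mm over the spring coils) along jig y at x = 0, height 36 mm, between two ears (y +-43 to +-50 mm, x -10 to 10 mm).
- clip (a joint): Angle of the spring clip about its pin, rad: 0 = shut on nothing, grows as the tail is pressed down, limit 0.5. About 0.20 when the toes bear on the coupon; the coupon passes freely from about 0.27; 0.40 is a good open position. Spring torque 0.22 x (angle + 0.25) N m: with friction some 5 to 12 N on the tail, the less the farther out it is pressed.
- toes (a point): Midway between the two toe tips (moves with the clip). The clip's forked front: two flat steel arms with blunt toes, each 10 mm wide, 24 to 34 mm either side of the centre line. Shut, the toe fronts stand at jig x = 23 mm with the undersides about 1 mm above the rails and block the coupon; closed on it they bear at jig x = 15 to 21 mm.
- tail_pad (a point): Middle of the top face of the clip's tail, a steel thumb plate 26 mm wide (centred on jig y = 0), 37 mm long; press here. Shut, it slopes up away from the pin: top face from jig x = -11 mm, height 29 mm, to x = -45 mm, height 43 mm. At joint value 0.40 it is level: x = -7 to -44 mm, top at height 25 mm (below the coupon's underside, above the slot floor), this point at x = -28 mm.
- coupon: Loose flat strip of black carbon laminate, 25 mm (its x) by 80 mm (its y) by 5 mm, about 18 g, lying on the rails, its long sides across the channel, 3 mm play to each side guide. Origin: centre of its underside. At the start it lies outside the shut clip, near edge 4 to 28 mm short of the toes. Seated against the stops its centre is at jig x = 20.5 mm, y within 3 mm of 0.
- hub: Bystander: wheel hub standing on end, 58 mm widest, 100 mm tall. Origin: centre of its underside.
- nipple_jar: Bystander: closed jar of spoke nipples, 52 mm wide, 55 mm tall. Origin: centre of its underside.
- spoke_key: Bystander: round spoke key lying flat, 34 mm wide, 42 mm long, 7 mm thick. Origin: centre of the disc's underside.
- scrap: Bystander: used, already drilled piece of laminate lying on the bench beside the jig, 22 x 62 x 6 mm. Origin: centre of its underside.
Mind the look-alikes: they are no part of the job. Of the things like the jig, leave any that is purple; of the rest the larger one is meant. Leave any yellow look-alike of the coupon alone.

How it is judged:
By the outcome, as a careful person would: the job done as asked, in the order asked, and still so for the second after the job is handed in, with the robot touching nothing.
It also fails if it takes over 45 s, if anything falls off the work surface, if the arm or the gripper's body presses on something with over 40 N, if the wrist force passes 120 N, or if a joint passes its speed limit or range.

## Working session

There is one attempt and no reset: what is moved stays moved. The work goes in short steps, Python scripts to look and compute and a tool call to move; the robot and the scene stay as the last step left them, time stands still between calls to the robot, and variables do not carry over. Pictures are saved under pics/ and viewed, and the job is handed in when it is done.

Besides the shell and the picture viewer there is one more tool, called after "Call:" as name(argument=value, ...) on one line, values as JSON. move_arm: Moves the arm, as the interface text tells. Its arguments: {"type":"object","properties":{"moves":{"type":"array"}},"required":["moves"]}

```bash
mkdir -p pics; ls; python3 - <<'E'
from bench import robot
import cv2
print(robot.sense())
for n in ["side","top","wrist"]:
    im=robot.get_image(n); cv2.imwrite(f"pics/{n}0.png",im[:,:,::-1])
    print(n,robot.get_calibration(n))
E
```

```text
pics
{'time': 0.0, 'joint_pos': array([ 1.22518956e+00,  1.16485815e-01,  1.44229197e+00, -1.79980642e-05,
        1.58402972e+00, -3.78044342e-02]), 'dq': array([-0.00076555,  0.00031917, -0.00029679, -0.00085565, -0.00025273,
       -0.00016708]), 'joint_efforts': array([-8.88689428e-04, -7.32051229e+01, -6.32445145e+01, -2.22074596e-04,
        6.85334962e-03,  1.36245268e-05]), 'position': array([0.20445548, 0.6430993 , 0.2525457 ]), 'eef_rot': array([[ 3.02964970e-01,  9.53001611e-01, -3.94619544e-04],
       [ 9.53000919e-01, -3.02965226e-01, -1.14911275e-03],
       [-1.21466230e-03, -2.79318770e-05, -9.99999262e-01]]), 'contact_force': array([ 0.25039599, -0.35164187,  0.66431474]), 'wrist_torque': array([ 0.01596728, -0.00610828, -0.05866791]), 'gripper_width': 0.08563691190794755}
side {'fx': 499.70105006784746, 'fy': 499.70105006784746, 'cx': 279.91087085290724, 'cy': 216.8417967539929, 'D': array([-0.10652722,  0.        ,  0.        ,  0.        ,  0.        ]), 'camera_from_world': array([[ 0.7095839 , -0.7045938 , -0.00618591, -0.32677015],
       [-0.35730866, -0.3522
[... 546 characters left out ...]
2990441e-01, -4.78591590e-03, -9.79169023e-01,
         7.90820335e-01],
       [ 0.00000000e+00,  0.00000000e+00,  0.00000000e+00,
         1.00000000e+00]])}
wrist {'fx': 290.39768089186833, 'fy': 290.39768089186833, 'cx': 279.37693868147113, 'cy': 213.11158009926413, 'D': array([-0.01459229,  0.        ,  0.        ,  0.        ,  0.        ]), 'mount': array([[ 9.99999567e-01, -9.06852571e-04,  2.08189684e-04,
         1.18059891e-04],
       [ 8.12852639e-04,  9.60349307e-01,  2.78798400e-01,
        -7.14765927e-02],
       [-4.52763865e-04, -2.78798111e-01,  9.60349628e-01,
        -1.20538962e-01],
       [ 0.00000000e+00,  0.00000000e+00,  0.00000000e+00,
         1.00000000e+00]])}
```

View pics/side0.png

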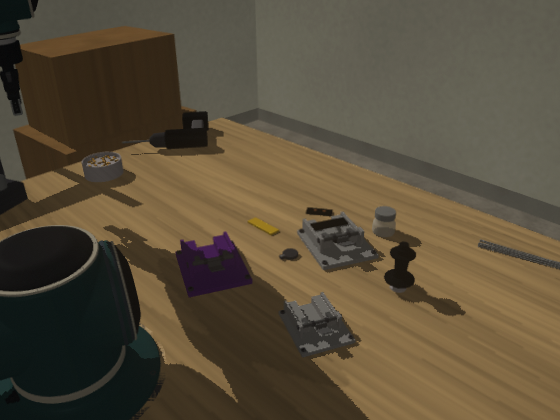

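View pics/top0.png

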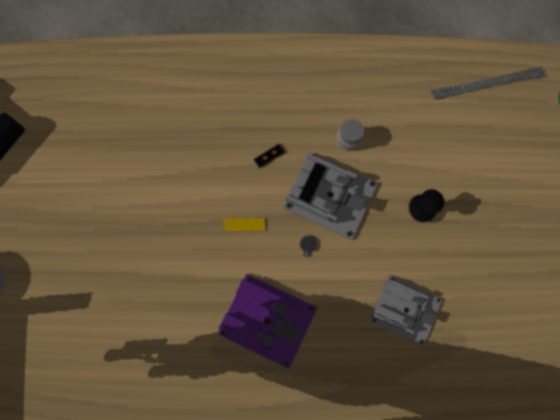

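View pics/wrist0.png

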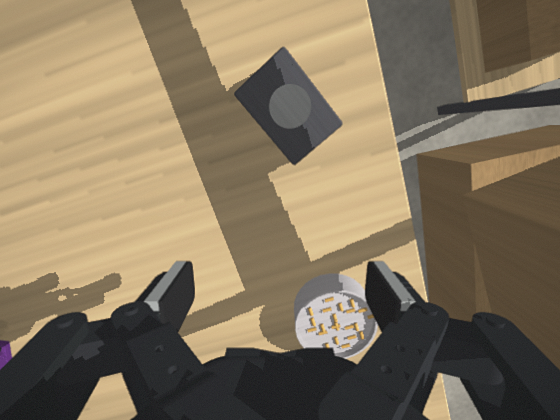

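```bash
cat > h.py <<'E'
import numpy as np, cv2
from bench import robot
def ray(n,uv,st=None):
    c=robot.get_calibration(n)
    K=np.array([[c['fx'],0,c['cx']],[0,c['fy'],c['cy']],[0,0,1]])
    p=cv2.undistortPoints(np.array(uv,float).reshape(-1,1,2),K,c['D']).reshape(-1,2)
    d=np.c_[p,np.ones(len(p))]
    if n=='wrist':
        T=np.eye(4);T[:3,:3]=st['eef_rot'];T[:3,3]=st['position'];W=T@c['mount']
    else: W=np.linalg.inv(c['camera_from_world'])
    return W[:3,3],d@W[:3,:3].T
def onplane(n,uv,z,st=None):
    o,d=ray(n,uv,st); return o+d*((z-o[2])/d[:,2])[:,None]
def proj(n,P,st=None):
    c=robot.get_calibration(n)
    K=np.array([[c['fx'],0,c['cx']],[0,c['fy'],c['cy']],[0,0,1]])
    if n=='wrist':
        T=np.eye(4);T[:3,:3]=st['eef_rot'];T[:3,3]=st['position'];M=np.linalg.inv(T@c['mount'])
    else: M=c['camera_from_world']
    r,_=cv2.Rodrigues(M[:3,:3])
    return cv2.projectPoints(np.array(P,float).reshape(-1,1,3),r,M[:3,3],K,c['D'])[0].reshape(-1,2)
E
python3 - <<'E'
import cv2
im=cv2.imread('pics/top0.png')[135:255,250:410]
cv2.imwrite('pics/top0z.png',cv2.convertScaleAbs(cv2.resize(im,None,fx=5,fy=5,interpolation=cv2.INTER_CUBIC),alpha=1.5))
im=cv2.imread('pics/side0.png')[195:275,285:395]
cv2.imwrite('pics/side0z.png',cv2.convertScaleAbs(cv2.resize(im,None,fx=7,fy=7,interpolation=cv2.INTER_CUBIC),alpha=1.5))
E
```

```text
(no output)
```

View pics/top0z.png

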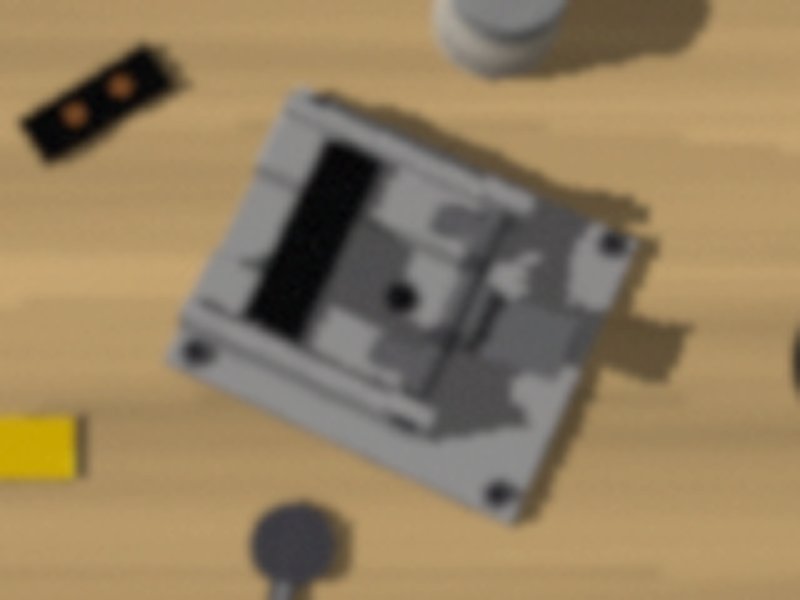

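View pics/side0z.png

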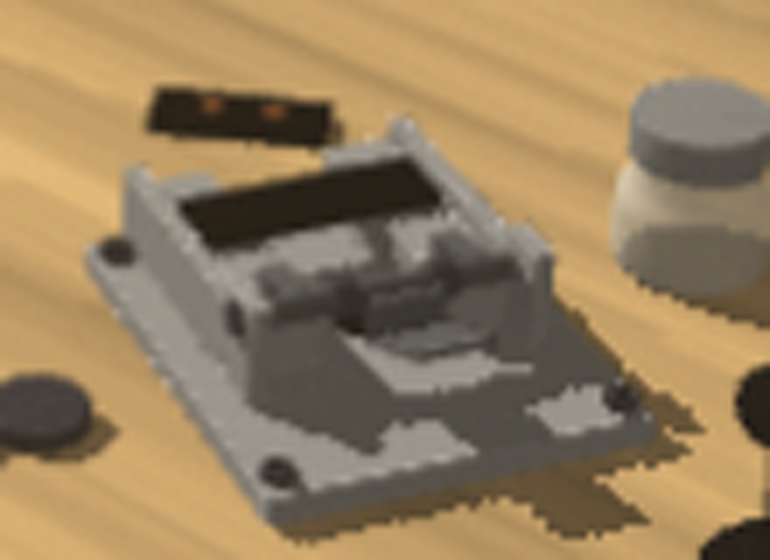

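```bash
python3 - <<'E'
from h import *
z=lambda a,n: [( (u+.5)/5-.5+250, (v+.5)/5-.5+135) for u,v in a]
c=onplane('top',z([(515,522),(638,240),(167,358)],0),.010)
print(c)
print(np.linalg.norm(c[0]-c[1]),np.linalg.norm(c[0]-c[2]))
y=(c[0]-c[1]);x=(c[2]-c[0]); print(np.degrees([np.arctan2(x[1],x[0]),np.arctan2(y[1],y[0])-np.pi/2]))
# coupon top corners h=34
cc=onplane('top',z([(328,140),(384,158),(300,342),(246,320)],0),.034);print(cc, cc.mean(0))
s=lambda a:[((u+.5)/7-.5+285,(v+.5)/7-.5+195) for u,v in a]
print(onplane('side',s([(275,522),(658,430),(88,250)]),.010))
print(onplane('side',s([(180,205),(410,155),(443,205),(210,250)]),.034))
th=np.radians(67)
print(robot.sense()['time'])
E
```

```text
[[ 0.49056048 -0.09216472  0.01      ]
 [ 0.6040569  -0.14515417  0.01      ]
 [ 0.55543434  0.04276836  0.01      ]]
0.12525701283853857 0.14971825228208463
[64.32243086 64.97297379]
[[ 0.63725434 -0.01983069  0.034     ]
 [ 0.63000761 -0.04155822  0.034     ]
 [ 0.55641898 -0.00790324  0.034     ]
 [ 0.56501491  0.01266955  0.034     ]] [ 0.59717396 -0.01415565  0.034     ]
[[ 0.48204381 -0.10234752  0.01      ]
 [ 0.59623676 -0.15317265  0.01      ]
 [ 0.55150495  0.03677768  0.01      ]]
[[ 0.56282146  0.00813559  0.034     ]
 [ 0.63791834 -0.02352146  0.034     ]
 [ 0.62076176 -0.05066567  0.034     ]
 [ 0.54935951 -0.01648903  0.034     ]]
0.15
```

Call:
move_arm(moves=[0.5,-0.9,0,-0.08,0,0.56,-1,0,-0.08,0,0.56,-1,0,-0.08,0,0.56,-1,0,-0.08,0,0.56,-1,0,-0.08,0,0.56,-1,0,-0.08,0,0.56,-1,-0.1,-0.08,0,0.56,-1,-0.1,-0.08,0,0.56,-1,-0.1,-0.08,0,0.56,-1,-0.1,-0.08,0,0.56,-1,-0.1,-0.08,0,0.56,-1,-0.1,-0.08,0])

```text
time: 1.65
position: [0.4713, 0.1658, 0.2292]
eef_rot: [[0.428, 0.904, 0.0], [0.904, -0.428, 0.0], [0.0, 0.0, -1.0]]
contact_force: [0.1, 0.0, -0.6]
gripper_width: 0.0854
```

Call:
move_arm(moves=[0.56,-1,-0.1,0,0,0.56,-1,-0.1,0,0,0.56,-1,-0.1,0,0,0.56,-1,-0.1,0,0,0.56,-1,-0.1,0,0,0,-0.1,0,0,0,0,0,0,0,0])

```text
time: 2.52
position: [0.5827, -0.0367, 0.2091]
eef_rot: [[0.428, 0.904, -0.001], [0.904, -0.428, 0.0], [-0.0, -0.001, -1.0]]
contact_force: [-0.8, 0.4, -0.7]
gripper_width: 0.0853
```

```bash
python3 - <<'E'
from h import *
s=robot.sense(); print(s['time'],s['position'],s['eef_rot'],s['contact_force'],s['gripper_width'])
im=robot.get_image('wrist'); cv2.imwrite('pics/w1.png',im[:,:,::-1])
np.save('w1.npy',{k:s[k] for k in('position','eef_rot')},allow_pickle=True)
E
```

```text
2.525 [ 0.58266516 -0.03667777  0.20906491] [[ 4.28148896e-01  9.03707987e-01 -6.29585326e-04]
 [ 9.03708205e-01 -4.28148833e-01  2.39489784e-04]
 [-5.31273913e-05 -6.71498712e-04 -9.99999773e-01]] [-0.75225206  0.39158809 -0.69100911] 0.08533493033358443
```

View pics/w1.png

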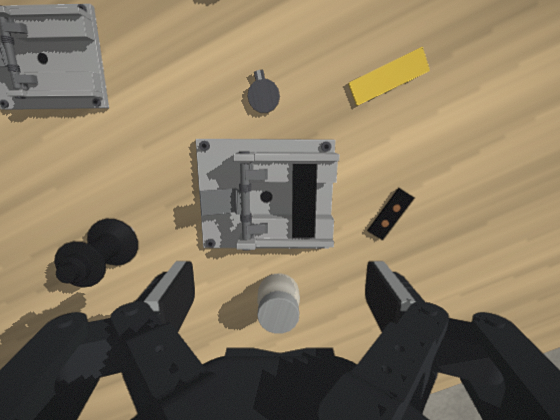

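```bash
python3 - <<'E'
import cv2
im=cv2.imread('pics/w1.png')[130:260,185:345]
cv2.imwrite('pics/w1z.png',cv2.convertScaleAbs(cv2.resize(im,None,fx=5,fy=5,interpolation=cv2.INTER_CUBIC)[:600],alpha=1.2))
E
```

```text
(no output)
```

View pics/w1z.png

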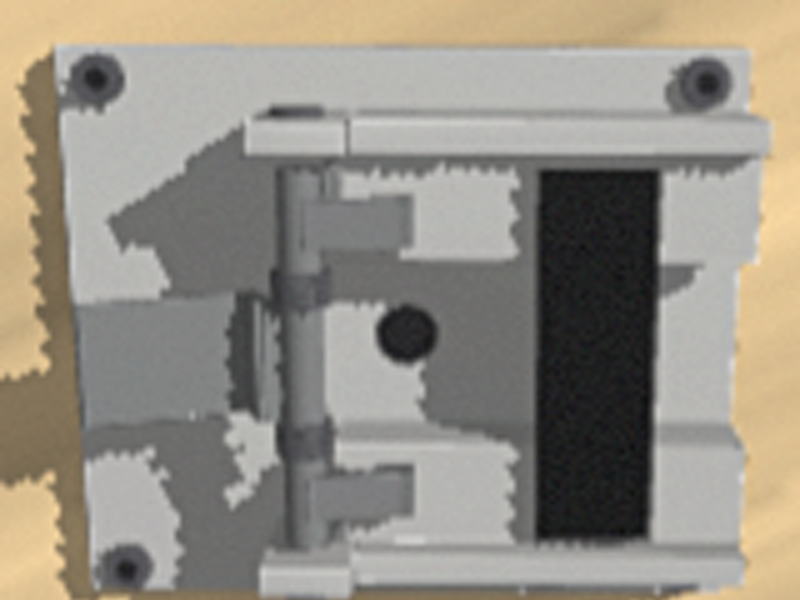

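```bash
python3 - <<'E'
from h import *
st=np.load('w1.npy',allow_pickle=True).item()
def z(a): return [((u+.5)/5-.5+185,(v+.5)/5-.5+130) for u,v in a]
c=onplane('wrist',z([(55,47),(748,50),(97,590)]),.010,st); print(c)
print(np.linalg.norm(c[0]-c[1]),np.linalg.norm(c[0]-c[2]))
x=c[1]-c[0];y=c[0]-c[2]; a=[np.arctan2(x[1],x[0]),np.arctan2(y[1],y[0])-np.pi/2];print(np.degrees(a))
th=np.mean(a); X=np.array([np.cos(th),np.sin(th)]);Y=np.array([-X[1],X[0]])
J=np.array([[-55,63],[95,63],[-55,-63]])/1e3
o=np.mean([c[i,:2]-J[i,0]*X-J[i,1]*Y for i in range(3)],0);print('origin',o)
def jig(p): return np.c_[(p[:,:2]-o)@X,(p[:,:2]-o)@Y]*1e3
print('coupon',jig(onplane('wrist',z([(538,170),(660,170),(648,540),(535,540)]),.034,st)).round(1))
print('ear',jig(onplane('wrist',z([(245,118),(350,118),(262,592)]),.044,st)).round(1))
print('guide end',jig(onplane('wrist',z([(770,117),(770,155)]),.036,st)).round(1))
print('tailfar',jig(onplane('wrist',z([(80,305),(82,425)]),.043,st)).round(1))
print('pin',jig(onplane('wrist',z([(283,190),(322,190),(290,520),(325,520)]),.036,st)).round(1))
print('tcp',jig(np.array([st['position']])), jig(st['position'][None]+.03*st['eef_rot'][:,0][None]))
u=proj('wrist',[[*(o+ (a*X+b*Y)/1e3),h/1e3] for a,b,h in[(-55,63,10),(95,63,10),(-55,-63,10),(-45,13,43),(-10,50,44)]],st);print((u-[185,130])*5)
for n,uv,h in [('hub',[(427,200)],.1),('jar',[(351,128)],.055)]: print(n,jig(onplane('top',uv,h)))
E
```

```text
[[ 0.48886056 -0.09118834  0.01      ]
 [ 0.55302916  0.04238855  0.01      ]
 [ 0.60192333 -0.14484953  0.01      ]]
0.14819039586190752 0.12515076211990633
[64.3409756  64.61032297]
origin [ 0.56904261 -0.06908655]
coupon [[ 48.1  39.6]
 [ 72.7  39.7]
 [ 73.1 -40.1]
 [ 48.6 -40.2]]
ear [[ -9.2  50.6]
 [ 11.1  50.6]
 [ -9.7 -48.3]]
guide end [[94.  50.4]
 [94.4 42.9]]
tailfar [[-44.1  13.5]
 [-45.5 -11.7]]
pin [[ -3.3  35.7]
 [  4.5  35.7]
 [ -4.2 -35. ]
 [  3.3 -34.9]]
tcp [[35.1156404  1.6717422]] [[65.11550168  1.76295767]]
[[ 50.58270051  44.19515931]
 [752.22497596  45.54131627]
 [ 91.84650338 590.65188123]
 [ 73.63898055 305.41892696]
 [238.90005135 119.18263919]]
hub [[-140.62894704  -43.03538953]]
jar [[  38.9616918  -128.09458697]]
```

Call:
move_arm(moves=[0,-0.065,-0.7,0,0,0,0,-0.8,0,0,0,0,-0.8,0,0,0,0,-0.8,0,0,0,0,-0.4,0,0,0,0,-0.2,0,0,0,0,0,0,0])

```text
time: 3.45
position: [0.5831, -0.0391, 0.0618]
eef_rot: [[0.427, 0.904, 0.0], [0.904, -0.427, -0.0], [0.0, 0.0, -1.0]]
contact_force: [0.5, 0.1, 0.1]
gripper_width: 0.0856
```

```bash
cat >> h.py <<'E'
O=np.array([ 0.56904261,-0.06908655]);TH=np.radians(64.48)
X=np.array([np.cos(TH),np.sin(TH)]);Y=np.array([-X[1],X[0]])
def jig(p):
    p=np.atleast_2d(p); return np.c_[(p[:,:2]-O)@X*1e3,(p[:,:2]-O)@Y*1e3,p[:,2]*1e3]
def world(j):
    j=np.atleast_2d(np.array(j,float))/1e3; return np.c_[O+j[:,:1]*X+j[:,1:2]*Y,j[:,2]]
def rep():
    s=robot.sense(); print(round(s['time'],2),'jigTCP',jig(s['position']).round(1),'w',round(s['gripper_width']*1e3,1),'F',s['contact_force'].round(1), 'yaw',np.degrees(np.arctan2(s['eef_rot'][1,0],s['eef_rot'][0,0])).round(2)); return s
def snap(n,name,box,f):
    s=rep(); im=robot.get_image(n)[:,:,::-1].copy(); cv2.imwrite(f'pics/{name}.png',im)
    r0,r1,c0,c1=box
    cv2.imwrite(f'pics/{name}z.png',cv2.convertScaleAbs(cv2.resize(im[r0:r1,c0:c1],None,fx=f,fy=f,interpolation=cv2.INTER_CUBIC),alpha=1.3)); return s,im
E
python3 - <<'E'
from h import *
snap('wrist','w2',(120,420,80,480),2)
snap('side','s2',(170,290,280,400),5)
E
```

```text
3.45 jigTCP [[33.1  0.3 61.8]] w 85.6 F [0.5 0.1 0.1] yaw 64.7
3.5 jigTCP [[33.1  0.  62.3]] w 85.2 F [0.1 0.5 0.2] yaw 64.7
```

View pics/w2z.png

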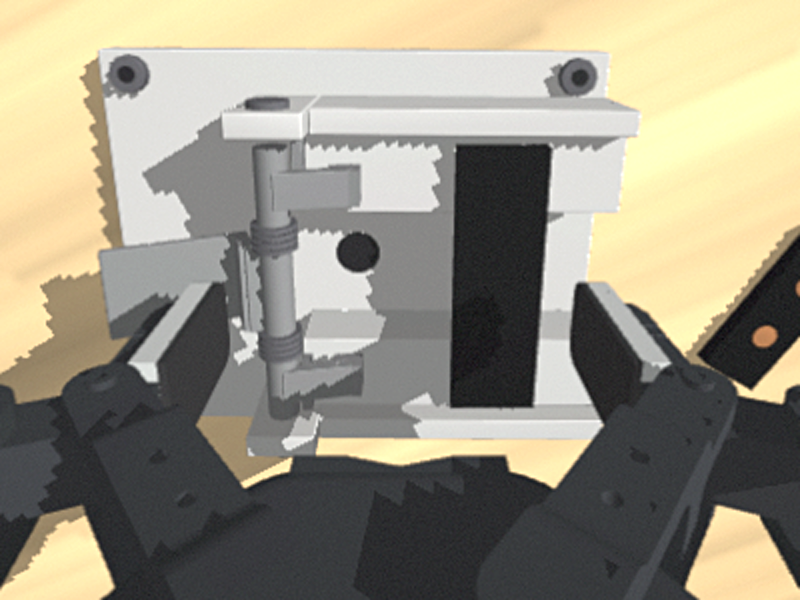

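View pics/s2z.png

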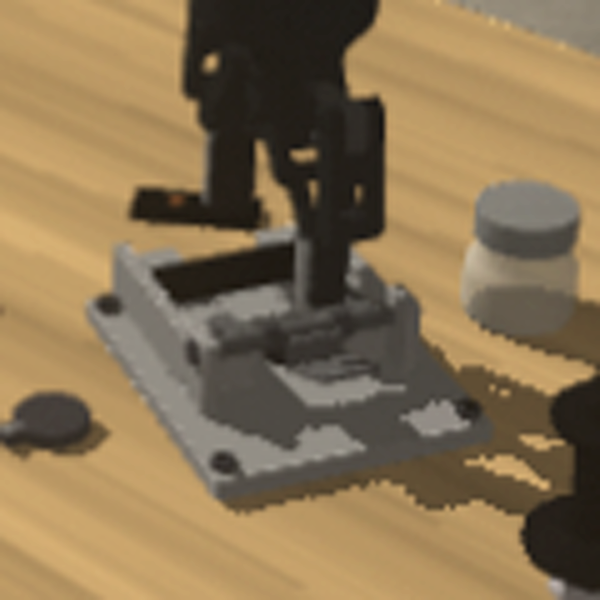

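Call:
move_arm(moves=[0,0,-0.1,0,0,0,0,-0.1,0,0,0,0,-0.1,0,0,0,0,-0.1,0,0,0,0,0,0,0])

```text
time: 4.18
position: [0.583, -0.0395, 0.0455]
eef_rot: [[0.428, 0.904, 0.0], [0.904, -0.428, -0.0], [-0.0, 0.0, -1.0]]
contact_force: [-2.3, -0.1, 7.7]
gripper_width: 0.0855
```

Call:
move_arm(moves=[0,0,-0.05,0,0,0,0,-0.05,0,0,0,0,-0.05,0,0,0,0,0,0,0])

```text
time: 4.68
position: [0.5831, -0.0402, 0.0397]
eef_rot: [[0.428, 0.904, 0.0], [0.904, -0.428, -0.002], [-0.001, 0.001, -1.0]]
contact_force: [-3.2, -7.5, 7.0]
gripper_width: 0.0854
```

```bash
python3 - <<'E'
from h import *
snap('wrist','w3',(120,420,80,480),2)
E
```

```text
4.67 jigTCP [[32.1 -0.2 39.7]] w 85.4 F [-3.2 -7.5  7. ] yaw 64.68
```

View pics/w3z.png

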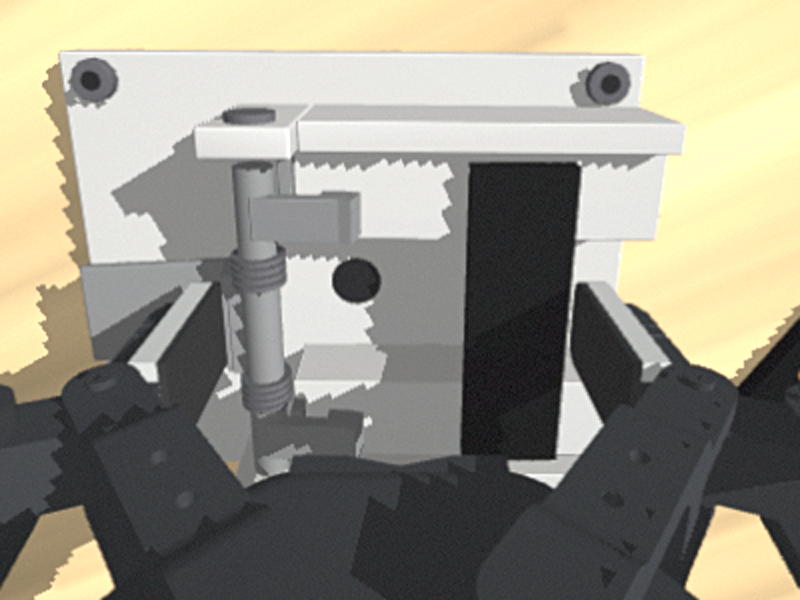

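```bash
cat >> h.py <<'E'
def clipang(n,uv,y,st):
    "ray through tail far corner meets plane jig y=y"
    o,d=ray(n,[uv],st); oy=(o[:2]-O)@Y; dy=d[0,:2]@Y; t=(y/1e3-oy)/dy; p=jig(o+t*d[0])[0]
    return p.round(1), round(.154-np.arctan2(p[2]-36,-p[0]),3)
E
python3 - <<'E'
from h import *
st=np.load('w1.npy',allow_pickle=True).item()
print(clipang('wrist',(185+80/5,130+305/5),13,st))
s=rep()
print(clipang('wrist',(80+83/2,120+267/2),13,s))
# expected projections at several angles
for a in (0,.1,.2,.3,.4):
    ph=.154-a; P=world([[-45.5*np.cos(ph),13,36+45.5*np.sin(ph)],[-45.5*np.cos(ph),-13,36+45.5*np.sin(ph)]])
    print(a,((proj('wrist',P,s)-[80,120])*2).round(), ((proj('wrist',P,st)-[185,130])*5).round())
E
```

```text
(array([-43.8,  13. ,  42.6]), np.float64(0.005))
4.72 jigTCP [[32.1 -0.2 39.7]] w 85.6 F [-2.7 -6.6  6.8] yaw 64.68
(array([-44.7,  13. ,  30.8]), np.float64(0.269))
0 [[ 54. 289.]
 [ 72. 390.]] [[ 74. 305.]
 [ 83. 429.]]
0.1 [[ 63. 281.]
 [ 80. 378.]] [[ 77. 301.]
 [ 86. 423.]]
0.2 [[ 73. 272.]
 [ 89. 367.]] [[ 83. 296.]
 [ 92. 417.]]
0.3 [[ 85. 265.]
 [100. 357.]] [[ 91. 292.]
 [ 99. 411.]]
0.4 [[ 97. 257.]
 [112. 348.]] [[100. 288.]
 [108. 405.]]
```

Call:
move_arm(moves=[-0.022,-0.045,0,0,0,-0.01,-0.022,-0.04,0,0,0,0,-0.02,0,0,0,0,0,0,0])

```text
time: 5.22
position: [0.5823, -0.0415, 0.0375]
eef_rot: [[0.427, 0.904, 0.002], [0.904, -0.427, 0.001], [0.001, 0.001, -1.0]]
contact_force: [1.4, 4.2, 7.0]
gripper_width: 0.0852
```

```bash
python3 - <<'E'
from h import *
snap('wrist','w4',(120,420,80,480),2)
E
```

```text
5.22 jigTCP [[30.6 -0.1 37.5]] w 85.2 F [1.4 4.2 7. ] yaw 64.69
```

View pics/w4z.png

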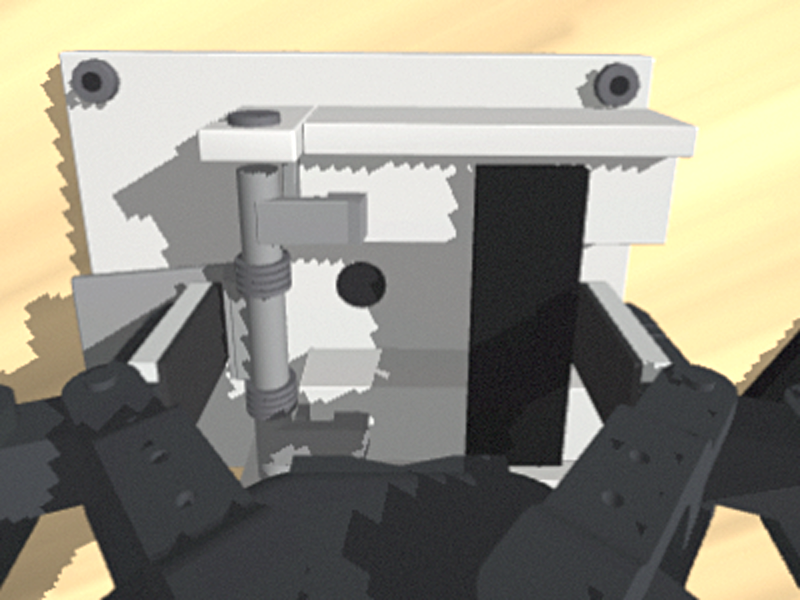

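```bash
python3 - <<'E'
from h import *
s=rep()
for uv,y in [((73,277),13)]:
    print(clipang('wrist',(80+uv[0]/2,120+uv[1]/2),y,s))
z=lambda a:[(80+u/2,120+v/2) for u,v in a]
print(jig(onplane('wrist',z([(475,165),(588,167),(568,465)]),.034,s)).round(1))
for a in (0,.1,.2,.3,.4):
    ph=.154-a; P=world([[-45.5*np.cos(ph),13,36+45.5*np.sin(ph)]])
    print(a,((proj('wrist',P,s)-[80,120])*2).round())
print(((proj('wrist',world([[-55,63,10],[95,63,10]]),s)-[80,120])*2).round())
E
```

```text
5.28 jigTCP [[30.6 -0.1 37.6]] w 85.6 F [2.  4.3 7.9] yaw 64.69
(array([-45.7,  13. ,  33.9]), np.float64(0.199))
[[ 47.3  40.3  34. ]
 [ 72.3  39.9  34. ]
 [ 74.7 -40.1  34. ]]
0 [[ 54. 295.]]
0.1 [[ 64. 286.]]
0.2 [[ 74. 277.]]
0.3 [[ 86. 269.]]
0.4 [[ 99. 262.]]
[[ 57.  52.]
 [657.  54.]]
```

Call:
move_arm(moves=[-0.01,-0.022,-0.04,0,0,0,0,-0.04,0,0,0,0,0,0,0])

```text
time: 5.65
position: [0.5827, -0.0413, 0.0354]
eef_rot: [[0.427, 0.904, 0.004], [0.904, -0.427, 0.003], [0.004, 0.002, -1.0]]
contact_force: [2.6, 15.6, 15.5]
gripper_width: 0.0857
```

```bash
python3 - <<'E'
from h import *
snap('wrist','w5',(120,420,80,480),2)
E
```

```text
5.65 jigTCP [[30.9 -0.4 35.4]] w 85.7 F [ 2.6 15.6 15.5] yaw 64.7
```

View pics/w5z.png

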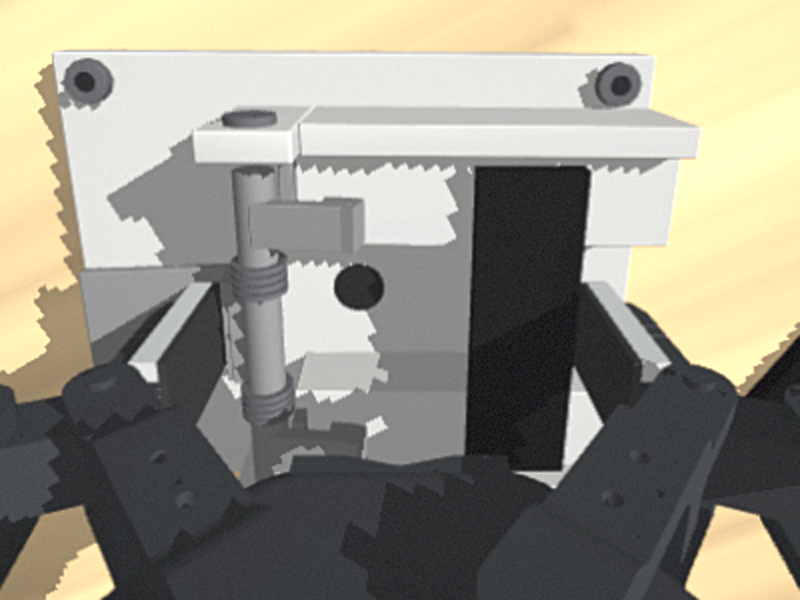

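Call:
move_arm(moves=[-0.027,-0.056,-0.01,0,0,-0.027,-0.056,-0.01,0,0,-0.027,-0.056,0,0,0,-0.027,-0.056,0,0,0,0,0,0,0,0])

```text
time: 6.32
position: [0.5779, -0.0514, 0.0339]
eef_rot: [[0.427, 0.904, 0.003], [0.904, -0.427, 0.001], [0.002, 0.002, -1.0]]
contact_force: [2.6, 4.4, 7.3]
gripper_width: 0.0856
```

```bash
python3 - <<'E'
from h import *
snap('wrist','w6',(120,420,80,480),2)
E
```

```text
6.33 jigTCP [[19.8 -0.4 33.9]] w 85.6 F [2.6 4.4 7.3] yaw 64.69
```

View pics/w6z.png

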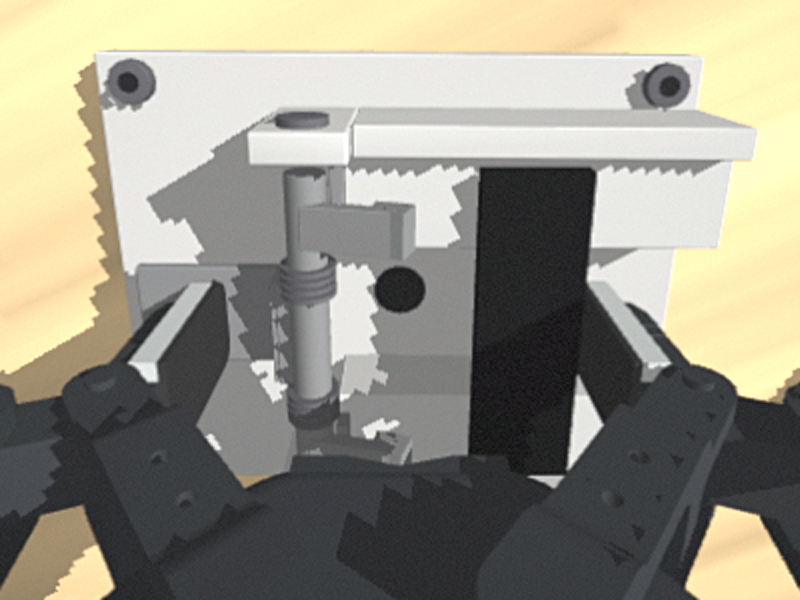

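```bash
python3 - <<'E'
from h import *
s=rep()
print(clipang('wrist',(80+138/2,120+265/2),13,s))
z=lambda a:[(80+u/2,120+v/2) for u,v in a]
print(jig(onplane('wrist',z([(480,166),(595,168),(570,474),(470,472)]),.034,s)).round(1))
for a in (.2,.3,.4,.5):
    ph=.154-a; P=world([[-45.5*np.cos(ph),13,36+45.5*np.sin(ph)]])
    print(a,((proj('wrist',P,s)-[80,120])*2).round())
E
```

```text
6.38 jigTCP [[19.7 -0.4 33.8]] w 85.2 F [3.  4.4 8.4] yaw 64.69
(array([-43.9,  13. ,  23.8]), np.float64(0.425))
[[ 37.   40.7  34. ]
 [ 61.7  40.3  34. ]
 [ 63.4 -39.9  34. ]
 [ 37.9 -39.2  34. ]]
0.2 [[112. 283.]]
0.3 [[123. 275.]]
0.4 [[135. 267.]]
0.5 [[148. 260.]]
```

Call:
move_arm(moves=[-0.014,-0.028,0.02,0,17,-0.013,-0.028,0.025,0,17,0,0,0,0,17])

```text
time: 6.75
position: [0.5768, -0.0536, 0.0357]
eef_rot: [[0.428, 0.904, 0.003], [0.904, -0.428, 0.001], [0.002, 0.002, -1.0]]
contact_force: [3.2, 5.4, 8.6]
gripper_width: 0.0796
```

```bash
python3 - <<'E'
from h import *
snap('wrist','w7',(120,420,80,480),2)
E
```

```text
6.75 jigTCP [[17.3 -0.4 35.7]] w 79.6 F [3.2 5.4 8.6] yaw 64.69
```

View pics/w7z.png

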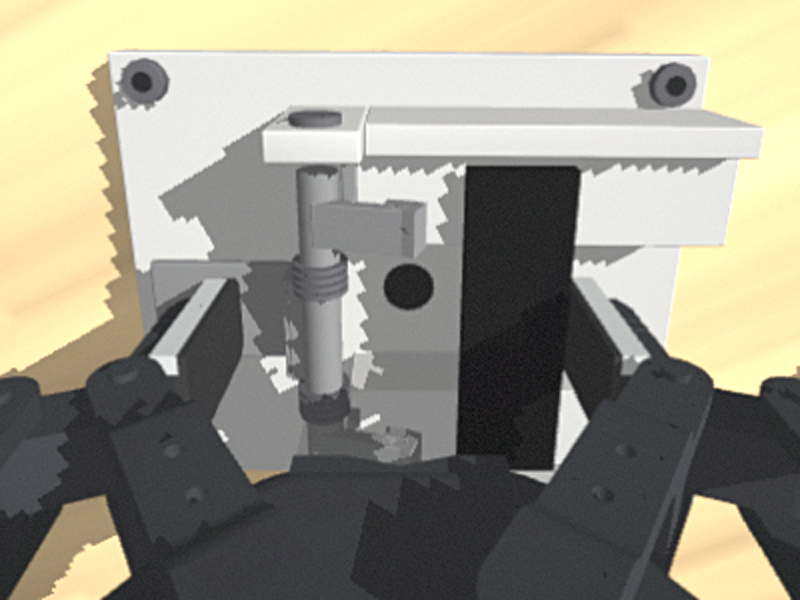

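Call:
move_arm(moves=[-0.014,-0.028,0.02,0,34,-0.013,-0.028,0.025,0,34,-0.014,-0.028,0.02,0,50,-0.013,-0.028,0.02,0,50,0,0,0,0,50])

```text
time: 7.42
position: [0.5747, -0.0581, 0.0392]
eef_rot: [[0.428, 0.904, 0.003], [0.904, -0.428, 0.001], [0.002, 0.002, -1.0]]
contact_force: [2.8, 6.0, 8.8]
gripper_width: 0.0685
```

```bash
python3 - <<'E'
from h import *
snap('wrist','w8',(120,420,80,480),2)
E
```

```text
7.42 jigTCP [[12.3 -0.3 39.2]] w 68.5 F [2.8 6.  8.8] yaw 64.69
```

View pics/w8z.png

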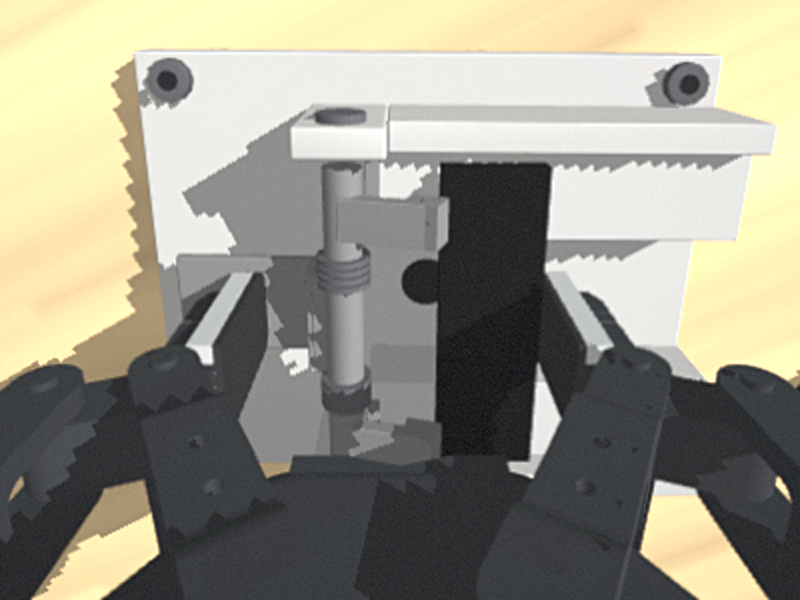

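```bash
python3 - <<'E'
from h import *
s=rep()
print(clipang('wrist',(80+178/2,120+255/2),13,s))
z=lambda a:[(80+u/2,120+v/2) for u,v in a]
print(jig(onplane('wrist',z([(440,163),(551,164),(530,460),(434,457)]),.034,s)).round(1))
for a in (.2,.3,.4,.5):
    ph=.154-a; P=world([[-45.5*np.cos(ph),13,36+45.5*np.sin(ph)]])
    print(a,((proj('wrist',P,s)-[80,120])*2).round())
E
```

```text
7.47 jigTCP [[12.4 -0.3 39.2]] w 68.6 F [2.9 4.9 8.8] yaw 64.69
(array([-43.8,  13. ,  22.7]), np.float64(0.449))
[[ 21.5  40.1  34. ]
 [ 46.3  39.9  34. ]
 [ 47.  -40.1  34. ]
 [ 21.8 -39.2  34. ]]
0.2 [[154. 274.]]
0.3 [[163. 266.]]
0.4 [[173. 259.]]
0.5 [[185. 252.]]
```

Call:
move_arm(moves=[-0.014,-0.028,0.02,0,67,-0.015,-0.03,0.018,0,67,-0.022,-0.045,0,0,67,-0.022,-0.045,0,0,67,-0.022,-0.045,0,0,67,0,0,0,0,67])

```text
time: 8.22
position: [0.5707, -0.0659, 0.0405]
eef_rot: [[0.428, 0.904, 0.002], [0.904, -0.428, 0.001], [0.002, 0.002, -1.0]]
contact_force: [2.6, 3.9, 7.1]
gripper_width: 0.0632
```

```bash
python3 - <<'E'
from h import *
snap('wrist','w9',(120,420,80,480),2)
E
```

```text
8.22 jigTCP [[ 3.6 -0.2 40.5]] w 63.2 F [2.6 3.9 7.1] yaw 64.69
```

View pics/w9z.png

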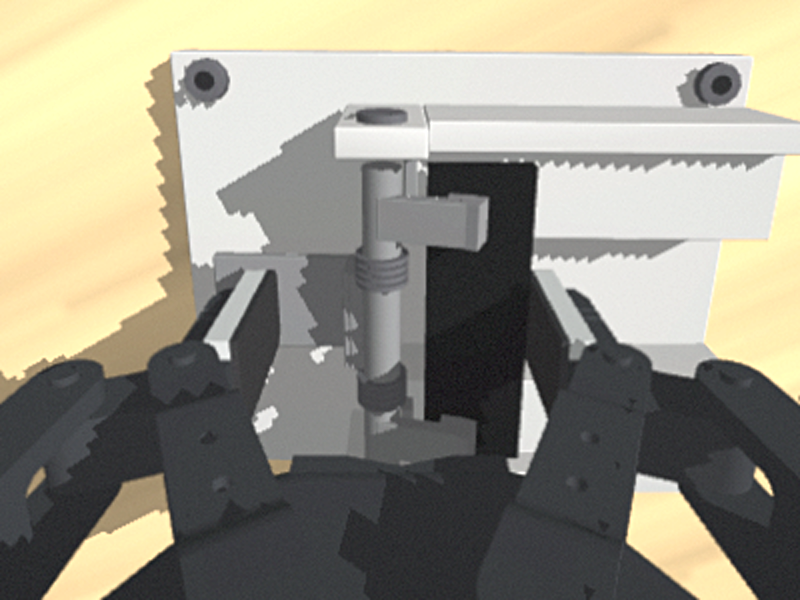

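Call:
move_arm(moves=[-0.016,-0.034,0,0,67,0,0,0,0,67])

```text
time: 8.52
position: [0.57, -0.0672, 0.0404]
eef_rot: [[0.428, 0.904, 0.002], [0.904, -0.428, 0.001], [0.002, 0.002, -1.0]]
contact_force: [2.1, 4.1, 7.7]
gripper_width: 0.0631
```

Call:
move_arm(moves=[-0.011,-0.022,0,0,67,0,0,0,0,67])

```text
time: 8.78
position: [0.5696, -0.0681, 0.0403]
eef_rot: [[0.427, 0.904, 0.002], [0.904, -0.427, 0.001], [0.001, 0.002, -1.0]]
contact_force: [1.7, 4.7, 7.3]
gripper_width: 0.0629
```

Call:
move_arm(moves=[-0.011,-0.022,0,0,67,0,0,0,0,67])

```text
time: 9.02
position: [0.5694, -0.0685, 0.0404]
eef_rot: [[0.427, 0.904, 0.003], [0.904, -0.428, 0.002], [0.003, 0.002, -1.0]]
contact_force: [5.4, 8.7, 5.6]
gripper_width: 0.0631
```

```bash
python3 - <<'E'
from h import *
snap('wrist','w10',(120,420,80,480),2)
E
```

```text
9.03 jigTCP [[ 0.6 -0.1 40.4]] w 63.1 F [5.4 8.7 5.6] yaw 64.69
```

View pics/w10z.png

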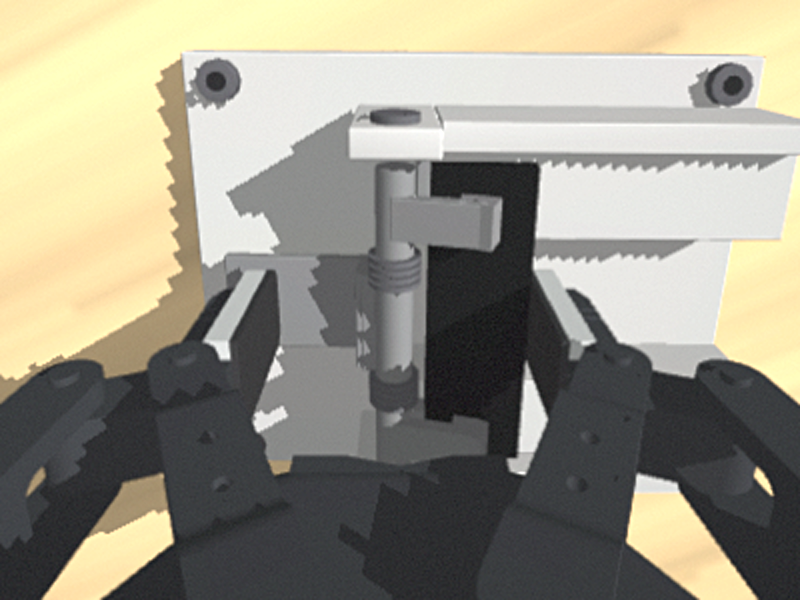

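Call:
move_arm(moves=[-0.008,-0.017,0,0,67,-0.008,-0.017,0,0,67,0,0,0,0,67])

```text
time: 9.45
position: [0.5693, -0.0688, 0.0406]
eef_rot: [[0.427, 0.904, 0.004], [0.904, -0.427, 0.004], [0.005, 0.002, -1.0]]
contact_force: [9.1, 18.6, 5.7]
gripper_width: 0.0629
```

```bash
python3 - <<'E'
from h import *
s,_=snap('wrist','w11',(120,420,80,480),2)
z=lambda a:[(80+u/2,120+v/2) for u,v in a]
print(jig(onplane('wrist',z([(432,163),(540,163),(519,458)]),.034,s)).round(1))
print(((proj('wrist',world([[8,41,34],[8,25,34],[33,40,34],[33,-40,34],[8,40,34],[8,-40,34]]),s)-[80,120])*2).round())
E
```

```text
9.45 jigTCP [[ 0.4 -0.1 40.6]] w 62.9 F [ 9.1 18.6  5.7] yaw 64.7
[[  7.8  40.   34. ]
 [ 32.2  40.   34. ]
 [ 32.5 -40.6  34. ]]
[[433. 159.]
 [432. 226.]
 [543. 163.]
 [521. 456.]
 [433. 163.]
 [427. 456.]]
```

View pics/w11z.png

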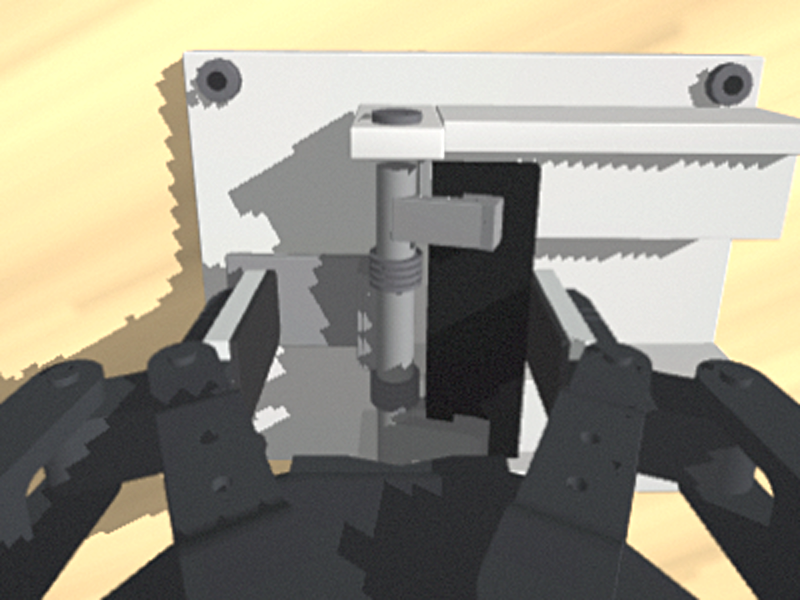

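Call:
move_arm(moves=[0.011,0.022,0,0,67,0.011,0.022,0,0,67,0.011,0.022,0,0,67,0,0,0,0,67])

```text
time: 10.0
position: [0.5694, -0.0682, 0.0399]
eef_rot: [[0.428, 0.904, 0.001], [0.904, -0.428, -0.0], [0.0, 0.001, -1.0]]
contact_force: [2.5, -0.9, 5.1]
gripper_width: 0.063
```

```bash
python3 - <<'E'
from h import *
s,_=snap('wrist','w12',(120,420,80,480),2)
E
```

```text
10.0 jigTCP [[ 1.   0.1 39.9]] w 63.0 F [ 2.5 -0.9  5.1] yaw 64.69
```

View pics/w12z.png

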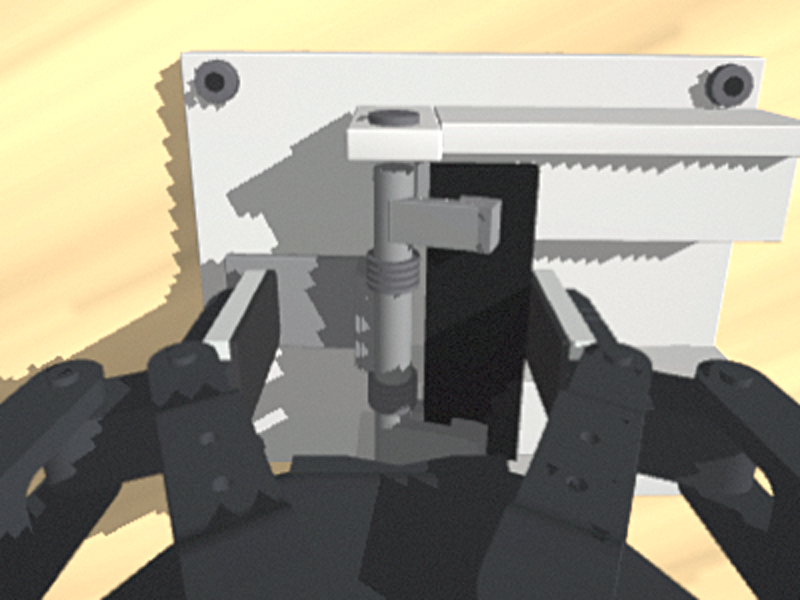

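Call:
move_arm(moves=[0.015,0.031,0.02,0,67,0,0,0.05,0,67,0,0,0.05,0,67,0,0,0.05,0,67,0,0,0.05,0,67,0,0,0.08,0,67,0,0,0.1,0,67,0,0,0.1,0,67,0,0,0.1,0,67,0,0,0,0,67])

```text
time: 11.3
position: [0.5698, -0.0669, 0.064]
eef_rot: [[0.428, 0.904, 0.001], [0.904, -0.428, -0.0], [0.0, 0.001, -1.0]]
contact_force: [0.2, 0.4, 0.0]
gripper_width: 0.0629
```

```bash
python3 - <<'E'
from h import *
s,_=snap('wrist','w13',(120,420,80,480),2)
E
```

```text
11.3 jigTCP [[ 2.3  0.3 64. ]] w 62.9 F [0.2 0.4 0. ] yaw 64.69
```

View pics/w13z.png

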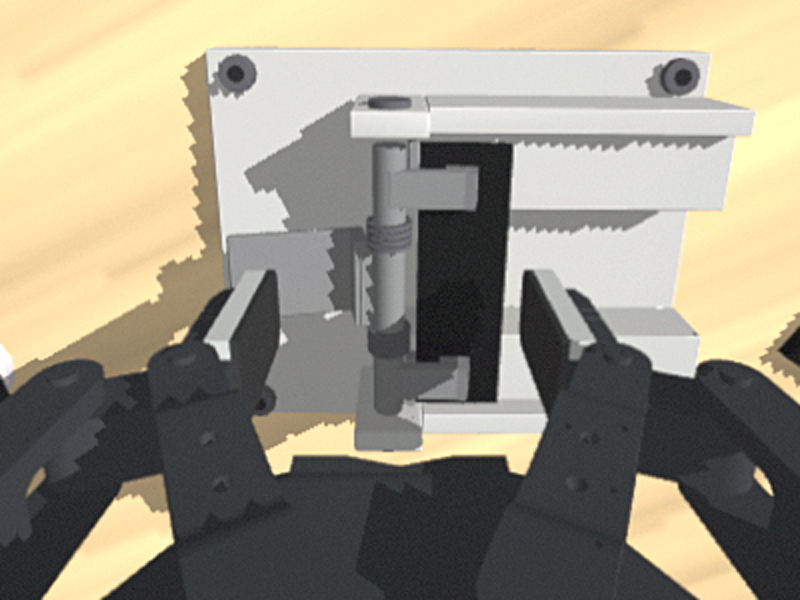

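Released, with the clip closed on the coupon and no force on the tool. I'll rise clear and check how it sits.

Call:
move_arm(moves=[0,0,0.6,0,67,0,0,0.8,0,67,0,0,0.8,0,67,0,0,0.8,0,67,0,0,0.6,0,67,0,0,0,0,67,0,0,0,0,67])

```text
time: 12.22
position: [0.5693, -0.0668, 0.2064]
eef_rot: [[0.428, 0.904, -0.001], [0.904, -0.428, 0.0], [-0.0, -0.001, -1.0]]
contact_force: [0.2, -0.2, -0.4]
gripper_width: 0.0627
```

```bash
python3 - <<'E'
from h import *
s,_=snap('wrist','w14',(120,270,200,360),5)
np.save('w14.npy',{k:s[k] for k in('position','eef_rot')},allow_pickle=True)
snap('top','t14',(135,255,250,410),5)
snap('side','s14',(195,275,285,395),7)
print(((proj('wrist',world([[8,40,34],[33,40,34],[33,-40,34],[8,-40,34],[-55,63,10],[95,63,10]]),s)-[200,120])*5).round())
E
```

```text
12.22 jigTCP [[  2.2   0.7 206.4]] w 62.7 F [ 0.2 -0.2 -0.4] yaw 64.69
12.28 jigTCP [[  2.1   0.8 206.2]] w 63.0 F [ 0.7 -0.   0.6] yaw 64.68
12.32 jigTCP [[  2.1   0.8 206.2]] w 63.0 F [ 0.9 -0.4 -0.2] yaw 64.68
[[426. 213.]
 [551. 213.]
 [539. 588.]
 [423. 588.]
 [128.  90.]
 [835.  93.]]
```

View pics/w14z.png

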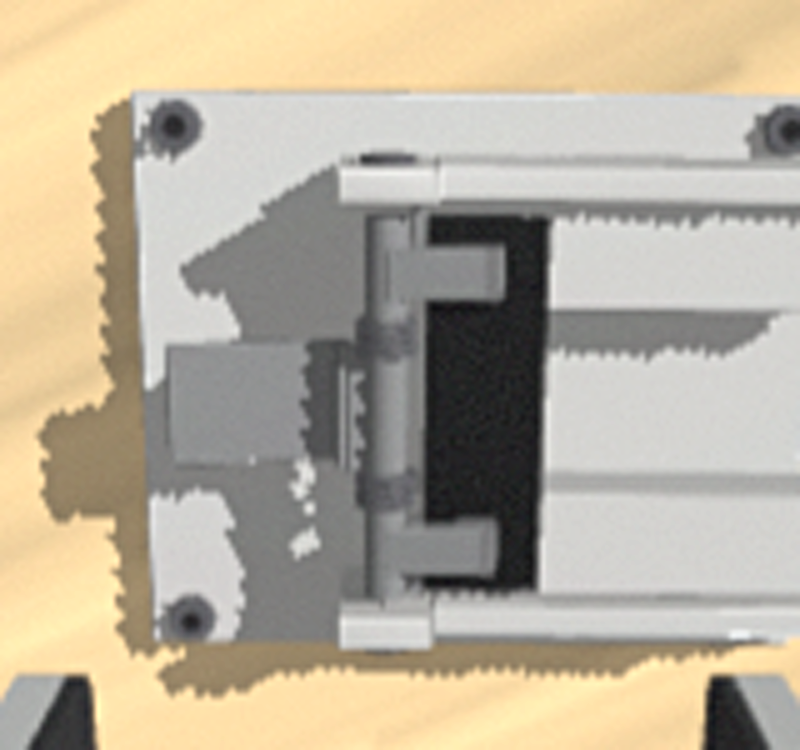

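View pics/t14z.png

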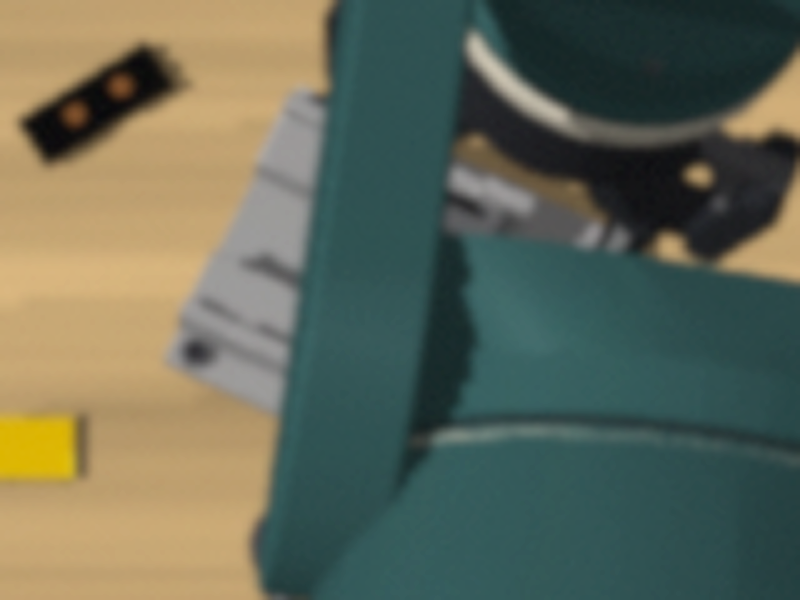

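View pics/s14z.png

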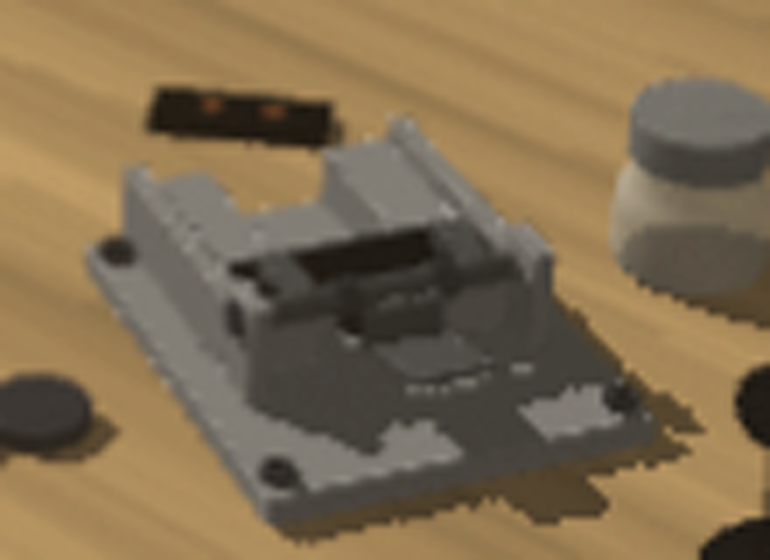

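```bash
python3 - <<'E'
from h import *
st=np.load('w14.npy',allow_pickle=True).item()
z=lambda a:[((u+.5)/5-.5+200,(v+.5)/5-.5+120) for u,v in a]
print(jig(onplane('wrist',z([(428,216),(550,216),(538,588)]),.034,st)).round(1))
print(clipang('wrist',z([(167,345)])[0],13,st))
# far-edge line fit on dark mask
im=cv2.imread('pics/w14.png'); g=cv2.cvtColor(im,cv2.COLOR_BGR2GRAY)
pts=[]
for r in range(166,234,2):
    row=g[r,285:330].astype(float); c=np.where((row[:-1]<70)&(row[1:]>=70))[0]
    if len(c): k=c[-1]; pts.append((285+k+(70-row[k])/(row[k+1]-row[k]),r))
P=jig(onplane('wrist',pts,.034,st)); f=np.polyfit(P[:,1],P[:,0],1)
print('far edge x at y=0',f[1].round(2),'skew deg',np.degrees(f[0]).round(2),len(P))
print(robot.sign_off())
E
```

```text
[[  7.9  39.8  34. ]
 [ 32.4  39.9  34. ]
 [ 32.3 -39.5  34. ]]
(array([-45.7,  13. ,  31.9]), np.float64(0.243))
far edge x at y=0 31.91 skew deg 0.41 34
the job is handed in; nothing more can be done
None
```

The coupon is loaded against both end stops with the clip closed on it, and the job is handed in at about 12.3 s of the 45 s allowed.

**What I did:** I pressed the tail of the larger grey jig's clip with one fingertip. Holding it at about 0.43 rad, I pushed the coupon along the channel with the other fingertip. Against the stops the force along the channel rose from about 5 N to 20 N with almost no further travel. I then backed off about 2 mm, let the clip close and rose clear.

**Last checks:**
- **Position:** the coupon's near edge is at jig x ≈ 7.9 mm and its far edge at 32 to 32.4 mm. Seated should be 8 and 33 mm, so this is within my roughly 1 mm jig calibration. It is centred across the channel.
- **Squareness:** the corner points agree to 0.1 mm. An edge fit gave 0.4° of skew relative to my jig axis, which is itself uncertain by about that much.
- **Clip:** it measures 0.24 rad by a single ray against a nominal 0.20, about what that ray can resolve. The toes lie on the coupon.
- **Robot and bystanders:** the tool force is back to zero. The jar, scrap and spoke key are unmoved in the pictures, and the visible edge of the hub is too.

**Did not go smoothly:**
- **First press:** the fingertip touched the clip too close to the pin, with about 8 N sideways. I moved it a few mm outwards.
- **Early contact:** for that reason the push finger reached the coupon about 25 mm before the toes, while the clip was still opening. The clip was past 0.4 rad well before the coupon reached the toes.
- **Top camera:** the arm blocked its final view of the jig, so the last checks rest on the wrist and side pictures.

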